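# Seat the spare plug in the casting mould and rock it free

## Robot

A 6-joint arm with a two-finger parallel gripper is mounted at the origin on the work surface. World frame = base frame: x ahead of the robot, y to its left, z up, the work surface at z = 0. Lengths are in mm, angles in rad, forces in N, time in s.
With the tool pointing down it reaches from about 275 to 1000 mm from the base axis. Payload 8.4 kg.
Tool frame: the origin (TCP) lies on the centre line of the jaws, within the pads' length; the fingertips stand 17 mm ahead of it and the grasp point (between the pads) lies 2 mm behind it; z points along the fingers, y is the line along which they close (so a half turn about z gives the same grasp; the last joint's range is limited). The gripper opens to 85 mm and grips with 20 to 120 N. Pads are 22 mm wide; open, the fingers measure 114 mm over their backs; the gripper's body (76 mm by 85 mm) begins 54 mm behind the grasp point. The pads swing forward as they close: fully open they stand 13 mm farther back than shut.
Start: joints at [1.125, 0.353, 1.633, -0, 1.155, -0.002], TCP at [268.358, 564.457, 248.281] pointing down, gripper open.
Joint ranges: [-2.63, 2.63], [-0.92, 2.1], [0.06, 2.66], [-1.3, 4.44], [0, 2.69], [-3.02, 3.02]. Speed limits (rad/s): [2.22, 2.22, 2.79, 3.14, 3.14, 3.14].

## Interface

Orientations are given as [roll, pitch, yaw] about the fixed x, y, z axes, in that order (R = Rz(yaw) Ry(pitch) Rx(roll)).
In Python, from rig import r, eyes gives the robot as it stands. The module is installed in compiled form; this text tells all that it offers.
- The arm moves only by the shell command python3 -m inch 'ROWS' [FORCE]. ROWS is JSON, a list of rows, each a list of 7 numbers: the shift along the tool's x, y, z in m, then the turn, a rotation vector about the tool's x, y, z in degrees, then the closure, from -1 (fully open) to 1 (shut). In form: [[x, y, z, rx, ry, rz, gripper], ...]. A call has 1 to 8 rows; each row shifts and turns the commanded pose from where the row before left it, along the tool's axes as they then stand; what a row does not reach is not made up. A row lasts 1/10 s, in which the tool goes at most 50 mm and 8.59 degrees, less where a joint would pass 70% of its speed; a pose out of reach is approached as far as the arm can. A call with a gripper value outside its range is refused whole. The fingers move at their own pace and stop on an object; FORCE is the grip in N (left out, the last holds). Time passes only in rows, so rows that do not move let the fingers close. It gives the time, the measured TCP pose, the force, the opening and the grip force at its end, in the units of the state.
- r.sense(): the state, without advancing time (a new reading comes with each control period).
- eyes.grab_frame(name): name is "scene" or "top" or "wrist"; returns a dict with "img" (384x512x3 uint8, blue, green, red), "fx", "fy", "cx", "cy" (pixels), "D" ([k1, k2, p1, p2, k3] as OpenCV has them; the pictures are not rectified), "R" (3x3) and "t" (3): a world point X has camera coordinates R X + t; the wrist camera has in their place "hand_eye" (4x4, takes a point from camera to tool coordinates, whose origin is the TCP and whose axes are the flange's). Camera axes: x right, y down, z forward; pixel columns grow to the right and rows downward; lengths in mm; the calibration is good to about 2 mm. A picture is of the moment at which its call begins: read the wrist's pose just before it. There is no depth.
- r.sign_off(): hands the job in; it is judged then, once.
The state is a dict: "clock": time; "qpos": joint angles; "qvel": joint speeds; "joint_efforts": joint torques, N m; "eef_pos": TCP position; "tcp_rot": TCP orientation; "contact_force": force on the tool from outside, world axes, zero at the start; "wrist_torque": the same for the moment, N m; "opening": opening from 0.0 (shut) to 1.0 (fully open); "grasp_force": force on a finger pad.
Only numpy, scipy, OpenCV 4.12 (cv2) and the standard library are available. Lean on these libraries where they do the work, as an engineer would, in place of code of your own. Each camera call takes 0.05 s, during which the arm holds its last target. There are 200 camera calls.

## Task

Pick up the plug with the blue grip and lower it gently (do not drop it) into the cone-shaped seat of the round plaster mould until it is fully home and upright. Then check that it is not stuck: rock it clearly to one side in the seat, by about 15 degrees, and leave it fully home and upright again, let go. Leave the green plug and the vase where they stand.

Things in the scene. Friction and masses are not known exactly. Their poses are not given: they have to be found in the camera images.
- blue_plug: White plaster cone, cut-off point down, blue upright grip; stands on its small end. Origin: centre of the small end; z up its axis (round, yaw irrelevant). Above the origin: cone 36 mm diameter at 0 to 80 mm at 26 mm; rim 80 mm diameter to 32 mm; grip 28 mm diameter from 32 to 87 mm (brass collar round its lowest 3 mm is 36 mm, look only). About 0.22 kg.
- mould_seat (a point): Where the blue plug's origin lies when home, on the seat's upright axis. Mould: fixed round white block, 150 mm diameter, 70 mm high, two black bands, blue ring round the seat. Seat: 87 mm wide at the mould's top face, 30 mm above this point, tapering as the plug to 36 mm here; blind hole below. Home, the plug lifts freely; it tips about a point 38 mm above this one, rising about 6 mm.
- green_plug: bystander: a narrower white plaster plug with a green grip (cone 32 to 52 mm diameter, 34 mm high, rim 6 mm, grip 28 mm diameter, 95 mm high in all), standing upright on its small end; origin: centre of its underside. Leave it alone.
- vase: bystander: a small clay-coloured bud vase, 60 mm greatest diameter, 98 mm high, standing upright; origin: centre of its underside. Leave it alone.
Things that resemble listed ones, but are neither listed nor needed, are in the scene too. Leave any orange or purple look-alike of the blue_plug alone.

How it is judged (in metres and radians):
On the way, in this order (a step that is already met when the one before it is completed fails the run):
1. the blue plug is home and upright in the mould's seat (horizontal distance between blue_plug and mould_seat below 0.01 m and z of blue_plug in the frame of mould_seat below 0.008 m and angle between blue_plug's own z axis and vertical below 0.1 rad), for 0.2 s.
2. the blue plug is rocked by more than 8 degrees (and less than 35) while still in the seat (angle between blue_plug's own z axis and vertical between 0.14 and 0.61 rad and horizontal distance between blue_plug and mould_seat below 0.02 m and z of blue_plug in the frame of mould_seat below 0.02 m), for 0.05 s.
At the end, for the whole second after the job is handed in: The blue plug is home in the mould's seat again: its lower end within 10 mm of the seat's axis and less than 8 mm above its home height, upright within 5.7 degrees, at rest and let go (all of step 1 and linear speed of blue_plug below 0.02 m/s); the robot touches nothing.
It fails at once if the blue plug is dropped or rammed into the seat (faster than 0.5 m/s in its mouth) (horizontal distance between blue_plug and mould_seat below 0.04 m and z of blue_plug in the frame of mould_seat below 0.03 m and linear speed of blue_plug above 0.5 m/s).
It fails at once if the green plug is moved more than 30 mm or knocked over (distance of green_plug from where it was at the start of the episode above 0.03 m or angle between green_plug's own z axis and vertical above 0.5 rad).
It fails at once if the vase is moved more than 30 mm or knocked over (distance of vase from where it was at the start of the episode above 0.03 m or angle between vase's own z axis and vertical above 0.5 rad).
It also fails if it takes over 48 s, if anything falls off the work surface, if the arm or the gripper's body presses on something with over 40 N, if the wrist force passes 120 N, or if a joint passes its speed limit or range.

## Working session

There is one attempt and no reset: what is moved stays moved. The work goes in short steps, Python scripts to look and compute and a shell command to move; the robot and the scene stay as the last step left them, time stands still between calls to the robot, and variables do not carry over. Pictures are saved under pics/ and viewed, at most 10 in all, crops included, and the job is handed in when it is done.

```bash
mkdir -p pics; python3 - <<'E'
from rig import r, eyes
import cv2, numpy as np
s=r.sense(); print(s)
for n in("scene","top"):
    f=eyes.grab_frame(n); cv2.imwrite(f"pics/{n}0.png",f["img"]); print(n,f["fx"],f["fy"],f["cx"],f["cy"],f["D"],np.round(-np.array(f["R"]).T@f["t"]))
E
```

```text
{'clock': 0.0, 'qpos': array([ 1.12452335e+00,  3.53669010e-01,  1.63414251e+00,  1.11744112e-05,
        1.15519736e+00, -2.38829588e-03]), 'qvel': array([-7.41408312e-05, -2.03453330e-03, -5.74296823e-04,  8.74749626e-06,
        6.15608197e-04, -1.44249256e-04]), 'joint_efforts': array([ 1.31099798e-03, -6.05240464e+01, -3.42079604e+01, -1.39061763e-04,
        9.13866417e-03,  1.09018313e-05]), 'eef_pos': array([268.19973721, 564.02323591, 247.54505185]), 'tcp_rot': array([-3.14017645e+00, -1.35991246e-05,  2.69770344e+00]), 'contact_force': array([-0.13419597, -0.14433772, -0.32392564]), 'wrist_torque': array([0.01477177, 0.00595611, 0.01005427]), 'grasp_force': 0.0, 'opening': 0.998320559178908}
scene 382.8766650268948 382.8766650268948 264.66407389847177 190.8554438460071 [-0.06418807  0.          0.          0.          0.        ] [1038.   -5.  705.]
top 451.91434509491086 451.91434509491086 254.80995921553668 197.93689832937076 [-0.14802976  0.          0.          0.          0.        ] [523.  41. 914.]
```

View pics/scene0.png

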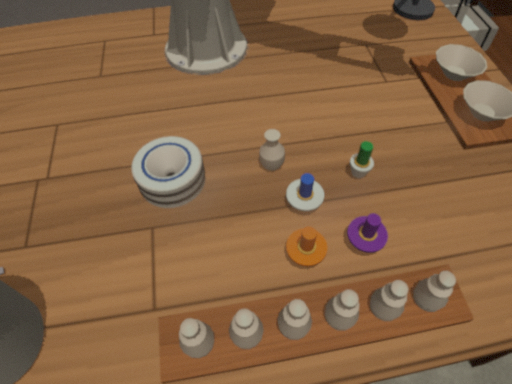

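View pics/top0.png

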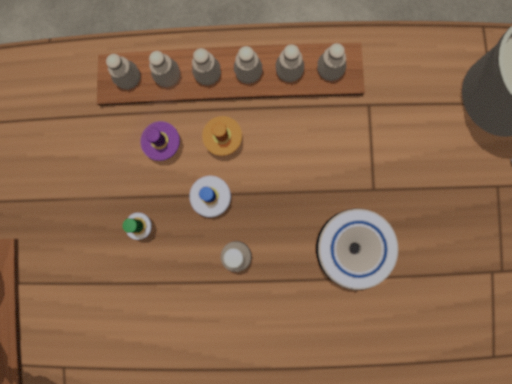

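The scene view shows the blue-grip white plug at (306,192), orange at (307,245), purple at (368,233), green at (362,160), the vase at (272,150) and the mould at (168,165). In the top view the blue plug is at (208,196), orange (222,136), purple (160,141), green (137,227), vase (235,257) and the mould's ring at (358,249). Only the blue plug has a blue grip and a white cone. I'll confirm it in a crop while measuring.

```bash
cat > h.py <<'E'
import cv2, numpy as np
from rig import r, eyes
def ray(f,uv):
    K=np.array([[f["fx"],0,f["cx"]],[0,f["fy"],f["cy"]],[0,0,1]])
    p=cv2.undistortPoints(np.array(uv,float).reshape(-1,1,2),K,np.array(f["D"],float)).reshape(-1,2)
    R=np.array(f["R"]); d=np.c_[p,np.ones(len(p))]@R
    return -R.T@np.array(f["t"]).ravel(), d
def at(f,uv,z):
    c,d=ray(f,uv); return c+d*((z-c[2])/d[:,2])[:,None]
def circ(P):
    A=np.c_[2*P[:,:2],np.ones(len(P))]; s=np.linalg.lstsq(A,(P[:,:2]**2).sum(1),rcond=None)[0]
    return s[:2],np.sqrt(s[2]+s[:2]@s[:2])
def biggest(m):
    return max(cv2.findContours(m.astype(np.uint8),cv2.RETR_EXTERNAL,cv2.CHAIN_APPROX_NONE)[0],key=cv2.contourArea).reshape(-1,2)
def masks(f,x0,y0,x1,y1):
    h=cv2.cvtColor(f["img"],cv2.COLOR_BGR2HSV); b=np.zeros(h.shape[:2],bool); b[y0:y1,x0:x1]=1
    blue=b&(h[...,0]>100)&(h[...,0]<130)&(h[...,1]>110)
    nonwood=b&((h[...,1]<60)&(h[...,2]>120)|blue)
    return blue,nonwood
E
python3 - <<'E'
from h import *
t=eyes.grab_frame("top"); s=eyes.grab_frame("scene")
def shapes(f,pb,mb,n):
    bl,nw=masks(f,*pb); c=biggest(nw); print(n,"plug rim z32",circ(at(f,c,30)),len(c)); 
    g=biggest(bl); print(" grip px",g.mean(0), g.min(0),g.max(0)); 
    bl,nw=masks(f,*mb); c=biggest(bl); print(" ring outer z70",circ(at(f,c,70))); 
    if n=="top": print(" mould z70",circ(at(f,biggest(nw),70)))
    for p in ([(137,227),(235,257)] if n=="top" else []): print(at(f,[p],40))
shapes(t,(180,165,240,225),(310,200,405,295),"top")
shapes(s,(280,165,330,218),(125,130,210,205),"scene")
a=cv2.resize(t["img"][110:280,100:270],(400,400),interpolation=2);b=cv2.resize(s["img"][130:270,250:390],(400,400),interpolation=2)
cv2.imwrite("pics/crop1.png",np.hstack([a,b]))
E
```

```text
top plug rim z32 (array([601.34453224, 158.65062383]), np.float64(40.50720913150646)) 117
 grip px [206.94736842 194.26315789] [200 188] [214 200]
 ring outer z70 (array([ 490.16581127, -122.91884843]), np.float64(50.266047060820355))
 mould z70 (array([ 490.58406915, -122.16366679]), np.float64(74.07415279204805))
[[543.09892955 302.28365259  40.        ]]
[[480.36951914 110.00437921  40.        ]]
scene plug rim z32 (array([597.85699783, 160.19104044]), np.float64(41.56755116538862)) 106
 grip px [307.18421053 180.36842105] [301 174] [313 186]Traceback (most recent call last):
  File "<stdin>", line 10, in <module>
  File "<stdin>", line 6, in shapes
  File "h.py", line 14, in biggest
    return max(cv2.findContours(m.astype(np.uint8),cv2.RETR_EXTERNAL,cv2.CHAIN_APPROX_NONE)[0],key=cv2.contourArea).reshape(-1,2)
           ~~~^^^^^^^^^^^^^^^^^^^^^^^^^^^^^^^^^^^^^^^^^^^^^^^^^^^^^^^^^^^^^^^^^^^^^^^^^^^^^^^^^^^^^^^^^^^^^^^^^^^^^
ValueError: max() iterable argument is empty
```

Both views agree: plug at about (600,159), rim radius 40; mould at (490,-122.5), radius 74. The sizes fit the description. Now the confirming crop and the move in tool axes.

```bash
cat >> h.py <<'E'
from scipy.spatial.transform import Rotation as Ro
def delta(target):
    s=r.sense(); R=Ro.from_euler("xyz",s["tcp_rot"]).as_matrix()
    print("tcp",s["eef_pos"].round(1),s["tcp_rot"].round(4),"t",s["clock"],"tool shift mm",(R.T@(np.array(target)-s["eef_pos"])).round(1))
E
python3 - <<'E'
from h import *
t=eyes.grab_frame("top"); s=eyes.grab_frame("scene")
a=cv2.resize(t["img"][110:280,100:270],(400,400),interpolation=2);b=cv2.resize(s["img"][130:270,250:390],(400,400),interpolation=2)
cv2.imwrite("pics/crop1.png",np.hstack([a,b]))
for f,p,n in((t,(206.5,193.5),"t"),(s,(307.2,176),"s")): print(n,at(f,[p],87))
delta([600,159,250])
E
```

```text
t [[600.56819255 156.15645427  87.        ]]
s [[596.35701835 160.43866345  87.        ]]
tcp [268.3 564.3 248. ] [-3.1411  0.      2.6978] t 0.3 tool shift mm [-473.6 -223.6   -1.9]
```

View pics/crop1.png

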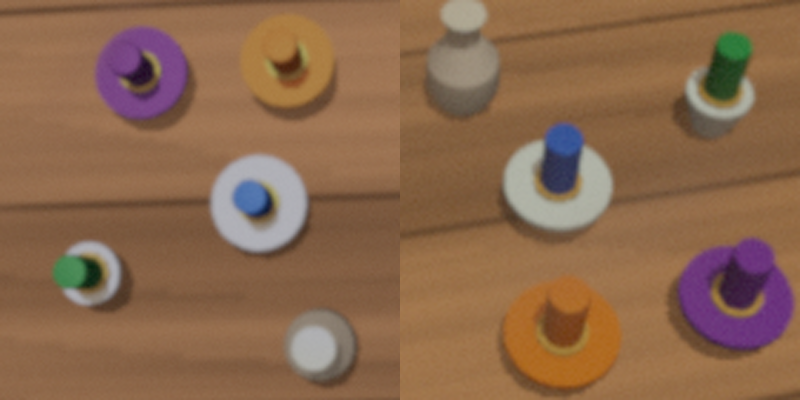

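The crop shows the white plug with a blue grip and brass collar at (258,200) on the left and (558,180) on the right. It is clearly distinct from the orange, purple and green ones, so this is the one to pick.

```bash
python3 -m inch '[[-0.034,-0.016,0,0,0,0,-1],[-0.034,-0.016,0,0,0,0,-1],[-0.034,-0.016,0,0,0,0,-1],[-0.034,-0.016,0,0,0,0,-1],[-0.034,-0.016,0,0,0,0,-1],[-0.034,-0.016,0,0,0,0,-1],[-0.034,-0.016,0,0,0,0,-1]]' 40
python3 -m inch '[[-0.034,-0.016,0,0,0,0,-1],[-0.034,-0.016,0,0,0,0,-1],[-0.034,-0.016,0,0,0,0,-1],[-0.034,-0.016,0,0,0,0,-1],[-0.034,-0.016,0,0,0,0,-1],[-0.034,-0.016,0,0,0,0,-1],[-0.034,-0.016,0,0,0,0,-1],[0,0,0,0,0,0,-1]]'
python3 - <<'E'
from h import *
delta([600,159,62])
f=eyes.grab_frame("wrist"); s=r.sense()
T=np.eye(4);T[:3,:3]=Ro.from_euler("xyz",s["tcp_rot"]).as_matrix();T[:3,3]=s["eef_pos"]
W=np.linalg.inv(T@np.array(f["hand_eye"])); f["R"]=W[:3,:3]; f["t"]=W[:3,3]
cv2.imwrite("pics/w1.png",f["img"])
bl,nw=masks(f,0,0,512,384); g=biggest(bl); print("grip",g.mean(0),g.min(0),g.max(0)); c=biggest(nw); print("rim",c.min(0),c.max(0),circ(at(f,c,31)), at(f,[g.mean(0)],75))
E
```

```text
clock: 1.0
eef_pos: [436.0, 359.8, 248.4]
tcp_rot: [3.141, 0.0, 2.698]
contact_force: [-0.9, 0.1, 0.4]
opening: 0.999
grasp_force: 0.0
clock: 1.8
eef_pos: [604.4, 154.5, 248.2]
tcp_rot: [-3.141, 0.002, 2.695]
contact_force: [0.1, 1.3, 0.6]
opening: 1.005
grasp_force: 0.0
tcp [604.4 154.5 248.2] [-3.1412e+00  1.6000e-03  2.6947e+00] t 1.8 tool shift mm [  6.2   2.2 186.2]
grip [257.31506849 171.15068493] [246 157] [269 185]
rim [  0 127] [ 74 242] (array([ 496.09385618, -139.8811048 ]), np.float64(70.72628679038422)) [[599.46406342 161.11232511  75.        ]]
```

View pics/w1.png

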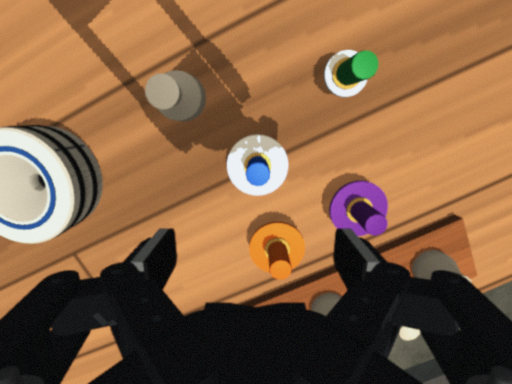

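The wrist view shows the blue grip at (257,171) on its white rim (257,165). The mould is at left (30,185). The wrist fix of (599.5,161) agrees with the earlier ones. Descending.

```bash
python3 -m inch '[[0.006,0.003,0.03,0,0,0,-1],[0,0,0.04,0,0,0,-1],[0,0,0.04,0,0,0,-1],[0,0,0.03,0,0,0,-1],[0,0,0.025,0,0,0,-1],[0,0,0.021,0,0,0,-1],[0,0,0,0,0,0,-1]]' 
python3 -m inch '[[0,0,0,0,0,0,0],[0,0,0,0,0,0,0.5],[0,0,0,0,0,0,1],[0,0,0,0,0,0,1],[0,0,0,0,0,0,1],[0,0,0,0,0,0,1],[0,0,0,0,0,0,1],[0,0,0,0,0,0,1]]' 40
python3 -c "
from h import *
delta([490.4,-122.5,62])"
```

```text
clock: 2.55
eef_pos: [595.1, 163.6, 59.5]
tcp_rot: [-3.138, -0.004, 2.699]
contact_force: [0.1, -0.2, 0.7]
opening: 1.002
grasp_force: 0.0
clock: 3.35
eef_pos: [598.6, 163.2, 63.4]
tcp_rot: [3.14, 0.001, 2.697]
contact_force: [-0.5, 0.7, 6.8]
opening: 0.317
grasp_force: 39.8
tcp [598.6 163.2  63.4] [3.1405e+00 1.2000e-03 2.6975e+00] t 3.35 tool shift mm [ -25.  -304.5    1.1]
```

The grip is held at 27 mm with 40 N. Lifting.

```bash
python3 -m inch '[[0,0,-0.01,0,0,0,1],[0,0,-0.02,0,0,0,1],[0,0,-0.025,0,0,0,1],[0,0,-0.025,0,0,0,1],[0,0,-0.02,0,0,0,1],[0,0,-0.01,0,0,0,1]]' 
python3 -m inch '[[-0.003,-0.03,0,0,0,0,1],[-0.003,-0.035,0,0,0,0,1],[-0.003,-0.04,0,0,0,0,1],[-0.003,-0.04,0,0,0,0,1],[-0.003,-0.04,0,0,0,0,1],[-0.003,-0.04,0,0,0,0,1],[-0.003,-0.04,0,0,0,0,1],[-0.002,-0.03,0,0,0,0,1]]'
python3 -m inch '[[0,-0.01,0,0,0,0,1],[0,0,0,0,0,0,1],[0,0,0,0,0,0,1],[0,0,0,0,0,0,1]]'
python3 - <<'E'
from h import *
delta([490.4,-122.5,172])
a=[]
for n in("top","scene","wrist"):
    f=eyes.grab_frame(n); a.append(f["img"])
cv2.imwrite("pics/c2.png",np.hstack([cv2.resize(a[0][170:330,280:440],(400,400)),cv2.resize(a[1][60:220,90:250],(400,400))])); cv2.imwrite("pics/w2.png",a[2])
E
```

```text
clock: 3.95
eef_pos: [598.6, 163.2, 174.6]
tcp_rot: [3.14, 0.002, 2.698]
contact_force: [-0.8, 0.0, -2.1]
opening: 0.312
grasp_force: 39.6
clock: 4.75
eef_pos: [490.5, -115.0, 172.0]
tcp_rot: [-3.141, -0.001, 2.697]
contact_force: [0.1, -0.4, -2.2]
opening: 0.314
grasp_force: 39.7
clock: 5.15
eef_pos: [488.2, -121.3, 172.2]
tcp_rot: [3.141, -0.0, 2.699]
contact_force: [-0.4, 0.3, -1.9]
opening: 0.316
grasp_force: 40.0
tcp [ 488.2 -121.3  172.2] [ 3.1413 -0.      2.6989] t 5.15 tool shift mm [-2.5 -0.2  0.2]
```

View pics/c2.png

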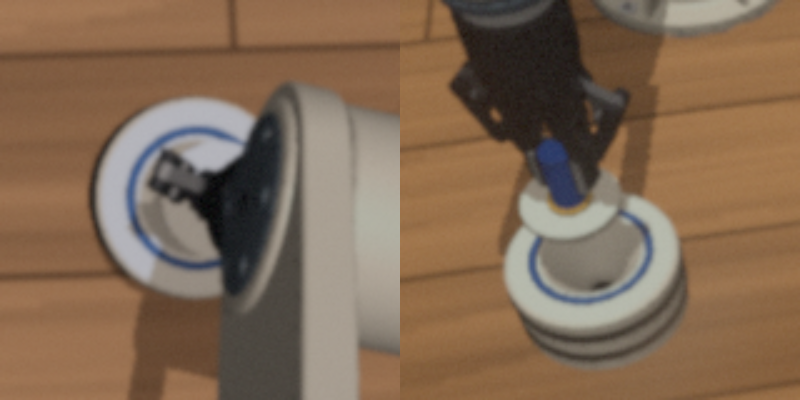

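View pics/w2.png

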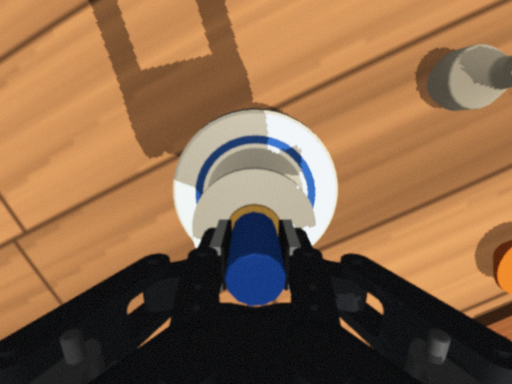

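The scene view shows the plug held just short of and above the seat (grip at crop (558,175)). In the wrist view the rim is at (255,195) over the ring at (256,180). I'll overlay the model to check tilt and offset in the grip.

```bash
cat >> h.py <<'E'
def grab(n):
    s=r.sense(); f=eyes.grab_frame(n)
    T=np.eye(4);T[:3,:3]=Ro.from_euler("xyz",s["tcp_rot"]).as_matrix();T[:3,3]=s["eef_pos"]; f["T"]=T
    if n=="wrist":
        W=np.linalg.inv(T@np.array(f["hand_eye"])); f["R"]=W[:3,:3]; f["t"]=W[:3,3]
    return f
def proj(f,P):
    K=np.array([[f["fx"],0,f["cx"]],[0,f["fy"],f["cy"]],[0,0,1]])
    return cv2.projectPoints(np.array(P,float).reshape(-1,1,3),cv2.Rodrigues(np.array(f["R"],float))[0],np.array(f["t"],float).reshape(3),K,np.array(f["D"],float))[0].reshape(-1,2)
A=np.linspace(0,2*np.pi,73)
def ring(rad,z): return np.c_[rad*np.cos(A),rad*np.sin(A),0*A+z]
def plug(off,tx,ty,T):  # plug in tool frame: origin offset (at grasp height), tilt deg about tool x,y
    Rp=Ro.from_euler("xy",[tx,ty],degrees=True).as_matrix()@np.diag([1,-1,-1])
    return lambda Q: ((np.asarray(Q)-[0,0,64])@Rp.T+off)@T[:3,:3].T+T[:3,3]
E
python3 - <<'E'
from h import *
from scipy.optimize import least_squares
F={n:grab(n) for n in("scene","wrist")}
B={}
for n,b in(("scene",(140,105,165,150)),("wrist",(215,200,300,310))):
    m,_=masks(F[n],*b); B[n]=biggest(m); 
sol=np.concatenate([ring(14,87),ring(14,36)])
def hull(n,p,noff=0):
    q=proj(F[n],plug([p[0],p[1],-2+p[2]],p[3],p[4],F[n]["T"])(sol)); return cv2.convexHull(q.astype(np.float32))
def res(p):
    o=[]
    for n in B:
        h=hull(n,p); w=0.6 if n=="wrist" else 1
        # signed distance of detected top-half contour to model hull
        C=B[n]; top=proj(F[n],plug([p[0],p[1],-2+p[2]],p[3],p[4],F[n]["T"])([[0,0,87]]))[0]
        d=[cv2.pointPolygonTest(h,(float(x),float(y)),True) for x,y in C]
        o+=list(np.clip(np.array(d)-0.5,-5,5)*w)
    return o
s=least_squares(res,[-2,0,0,0,0],loss="soft_l1",diff_step=1e-2,x_scale=[3,3,3,5,5])
p=s.x; print("fit off",p.round(2),"cost",s.cost, {n:(len(B[n]),B[n].min(0),B[n].max(0)) for n in B})
out=[]
for n,b in(("scene",(90,70,240,220)),("wrist",(140,80,380,320))):
    f=F[n]; x0,y0,x1,y1=b; k=400/(x1-x0); im=cv2.resize(f["img"][y0:y1,x0:x1],(400,400),interpolation=2)
    def dr(P,c): cv2.polylines(im,[((proj(f,P)-[x0,y0]+.5)*k*8).astype(np.int32)],False,c,1,cv2.LINE_AA,3)
    for pp,c in(([-2.7,0,0,0,0],(0,0,255)),(p,(0,255,0))):
        g=plug([pp[0],pp[1],-2+pp[2]],pp[3],pp[4],f["T"])
        for rr,z in((40,32),(14,87)): dr(g(ring(rr,z)),c)
    dr(ring(75,70)+[490.4,-122.5,0],(255,0,255)); dr(ring(43.5,70)+[490.4,-122.5,0],(255,0,255))
    out.append(im)
cv2.imwrite("pics/ov.png",np.hstack(out))
E
```

```text
fit off [-2.47 -0.    0.    0.19  0.  ] cost 230.25317270831943 {'scene': (64, array([145, 116], dtype=int32), array([160, 141], dtype=int32)), 'wrist': (232, array([224, 213], dtype=int32), array([286, 304], dtype=int32))}
```

View pics/ov.png

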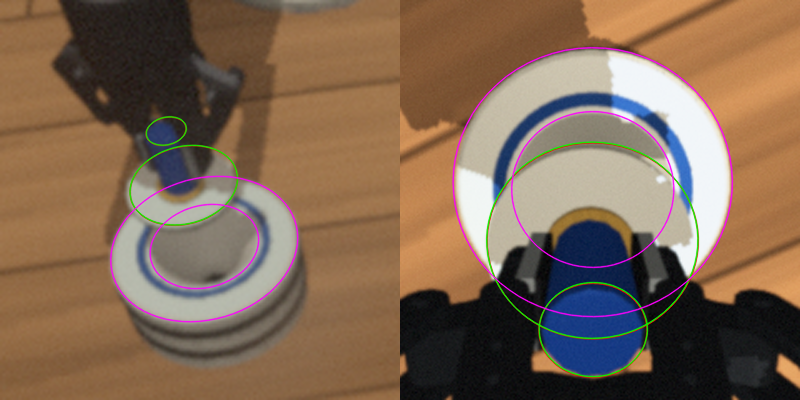

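The overlay matches in both views. The plug hangs upright, 2.5 mm along −x of the tool, which puts it on the seat axis within about 1 mm. Lowering about 69 mm, slowly at the end.

```bash
python3 -m inch '[[0,0,0.01,0,0,0,1],[0,0,0.015,0,0,0,1],[0,0,0.01,0,0,0,1],[0,0,0.008,0,0,0,1],[0,0,0.007,0,0,0,1],[0,0,0.006,0,0,0,1],[0,0,0,0,0,0,1]]' 
python3 -m inch '[[0,0,0.004,0,0,0,1],[0,0,0.004,0,0,0,1],[0,0,0.002,0,0,0,1],[0,0,0,0,0,0,1],[0,0,0,0,0,0,1]]'
```

```text
clock: 6.1
eef_pos: [487.4, -122.2, 115.5]
tcp_rot: [-3.141, -0.001, 2.698]
contact_force: [0.7, 0.1, -2.4]
opening: 0.312
grasp_force: 40.0
clock: 6.6
eef_pos: [487.8, -122.1, 106.4]
tcp_rot: [3.141, 0.0, 2.698]
contact_force: [-0.7, 1.9, 1.4]
opening: 0.319
grasp_force: 40.3
```

```bash
python3 -m inch '[[0,0,0.001,0,0,0,1],[0,0,0.001,0,0,0,1],[0,0,0,0,0,0,1],[0,0,0,0,0,0,1]]' 
python3 -c "
from h import *
s=r.sense();print(s['eef_pos'],s['contact_force'],s['wrist_torque'])"
```

```text
clock: 7.0
eef_pos: [487.9, -121.9, 106.0]
tcp_rot: [3.141, 0.0, 2.698]
contact_force: [-7.3, 6.6, 24.7]
opening: 0.315
grasp_force: 43.7
[ 487.94118172 -121.94079412  106.02810553] [-7.31796636  6.63739616 24.70311088] [ 0.61584349  1.24539264 -0.10572707]
```

The contact force points along +x of the tool, so the plug touches the wall on its −x side. Easing it that way.

```bash
python3 -m inch '[[0,0,-0.002,0,0,0,1],[0.0015,0,0,0,0,0,1],[0.0005,0,0.001,0,0,0,1],[0,0,0.001,0,0,0,1],[0,0,0.001,0,0,0,1],[0,0,0,0,0,0,1],[0,0,0,0,0,0,1]]'
```

```text
clock: 7.7
eef_pos: [486.8, -120.9, 104.5]
tcp_rot: [3.14, 0.001, 2.697]
contact_force: [-2.5, 6.5, 19.4]
opening: 0.313
grasp_force: 42.6
```

```bash
python3 -m inch '[[0.001,0.0007,0,0,0,0,1],[0,0,0,0,0,0,1],[0,0,0,0,0,0,0],[0,0,0,0,0,0,0],[0,0,0,0,0,0,0],[0,0,0,0,0,0,0]]'
python3 -m inch '[[0,0,0,0,0,0,0.5],[0,0,0,0,0,0,1],[0,0,0,0,0,0,1],[0,0,0,0,0,0,1],[0,0,0,0,0,0,1],[0,0,0,0,0,0,1]]' 40
```

```text
clock: 8.3
eef_pos: [485.1, -120.4, 103.0]
tcp_rot: [-3.141, -0.0, 2.698]
contact_force: [-0.6, -0.1, -0.2]
opening: 0.501
grasp_force: 0.0
clock: 8.9
eef_pos: [485.3, -120.2, 103.3]
tcp_rot: [3.141, -0.0, 2.698]
contact_force: [0.4, 2.2, 0.2]
opening: 0.319
grasp_force: 39.3
```

The plug is settled, with forces near zero. Its grip height matches home (TCP 103 against the expected 103.4). Now rocking 15° about tool x, pivoting 25 mm ahead of the TCP and rising 6 mm.

```bash
python3 -m inch '[[0,0,-0.002,0,0,0,1],[0,0.0022,-0.001,5,0,0,1],[0,0.0022,-0.001,5,0,0,1],[0,0.0022,-0.001,5,0,0,1],[0,0,0,0,0,0,1],[0,0,0,0,0,0,1]]' 40
python3 - <<'E'
from h import *
f=grab("scene"); R=f["T"][:3,:3]; z=R[:,2]
print("tilt",np.degrees(np.arccos(-z[2])), "forces",r.sense()["contact_force"])
print("plug origin est", f["T"][:3,3]+z*63)
b,_=masks(f,100,90,200,190); print(biggest(b).min(0),biggest(b).max(0))
cv2.imwrite("pics/rock.png",cv2.resize(f["img"][90:250,80:240],(500,500),interpolation=2))
E
```

```text
clock: 9.5
eef_pos: [488.3, -113.7, 107.4]
tcp_rot: [-2.881, -0.001, 2.699]
contact_force: [-0.1, 0.1, -1.8]
opening: 0.318
grasp_force: 40.2
tilt 14.907687781284123 forces [ 0.30199103 -0.15217656 -1.51137948]
plug origin est [ 481.32331479 -128.3715739    46.55468762]
[159 140] [171 160]
```

View pics/rock.png

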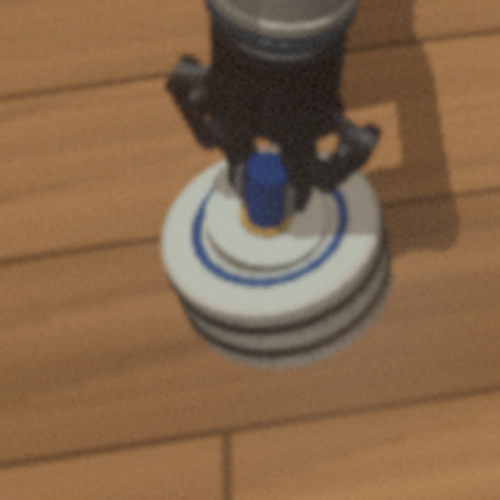

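The crop shows the plug sitting in the mouth with its grip at (265,190) leaning. The tool has tilted 14.9°, the origin has risen 6.5 mm and lies about 10 mm off axis. That is within step 2's limits. Reversing the rock.

```bash
python3 -m inch '[[0,-0.0022,0.001,-5,0,0,1],[0,-0.0022,0.001,-5,0,0,1],[0,-0.0022,0.001,-5,0,0,1],[0,0,0.001,0,0,0,1],[0,0,0.0007,0,0,0,1],[0,0,0,0,0,0,1],[0,0,0,0,0,0,1]]'
python3 -c "
from h import *
delta([485.2,-120.3,103.1]);print(r.sense()['contact_force'])"
```

```text
clock: 10.25
eef_pos: [485.1, -120.7, 104.2]
tcp_rot: [-3.141, 0.0, 2.697]
contact_force: [0.1, 0.2, -2.6]
opening: 0.32
grasp_force: 40.4
tcp [ 485.1 -120.7  104.2] [-3.1406  0.      2.6973] t 10.25 tool shift mm [0.1 0.4 1.1]
[ 0.06367143  0.15189314 -2.60775382]
```

```bash
python3 -m inch '[[0,0.0003,0.0006,0,0,0,1],[0,0,0.0005,0,0,0,1],[0,0,0,0,0,0,1],[0,0,0,0,0,0,0.6],[0,0,0,0,0,0,0.3],[0,0,0,0,0,0,-0.3],[0,0,0,0,0,0,-0.3],[0,0,0,0,0,0,-0.3]]'
python3 -m inch '[[0,0,-0.01,0,0,0,-0.3],[0,0,-0.03,0,0,0,-0.3],[0,0,-0.04,0,0,0,-0.3],[0,0,-0.04,0,0,0,-0.3],[-0.01,0,-0.03,0,0,0,-0.3],[-0.03,0,0,0,0,0,-0.3],[0,0,0,0,0,0,-0.3]]'
python3 - <<'E'
from h import *
f=grab("scene"); im=cv2.resize(f["img"][70:230,80:240],(500,500),interpolation=2)
for rr,z in((40,72),(14,127)): cv2.polylines(im,[((proj(f,ring(rr,z)+[488,-121.5,0])-[80,70]+.5)*3.125*8).astype(np.int32)],True,(0,255,0),1,cv2.LINE_AA,3)
cv2.imwrite("pics/end.png",im)
E
```

```text
clock: 11.05
eef_pos: [485.4, -120.3, 103.1]
tcp_rot: [-3.142, 0.0, 2.698]
contact_force: [-0.8, 0.4, 0.6]
opening: 0.647
grasp_force: 0.0
clock: 11.75
eef_pos: [524.7, -138.7, 255.5]
tcp_rot: [3.141, 0.006, 2.698]
contact_force: [-0.5, 0.6, -0.4]
opening: 0.651
grasp_force: 0.0
```

View pics/end.png

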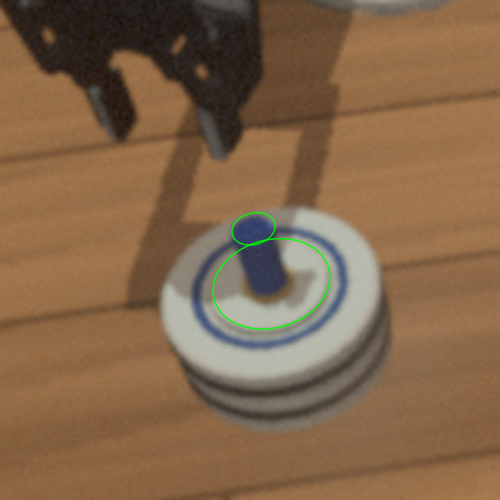

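The final view shows the released plug flush in the mould: its rim at (270,283) and grip top at (253,230) match the upright home model. The gripper is clear.

```bash
python3 -c "
from rig import r
print(r.sign_off())"
```

```text
the job is handed in; nothing more can be done
None
```

The blue plug was lowered into the mould, rocked about 15° and left home, upright and let go; the job is handed in at about 12 s of robot time, but no verdict came back.

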